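# Open the suction filter box

### The job

The filter in the low box on the table has to be changed, so open the box with your fingertips: press the snap tab at the front edge of its cover fully in (it stays in), then push the released cover by its ridge, away from its seat, until it is completely out from under the two side rails and lies flat on the parking ledge. Only touch, press and push: do not lift the cover off its track, and leave the things standing around where they are.

Things in the scene. Friction and masses are not known exactly. Their poses are not given: they have to be found in the camera images.
- filter_box: White fixed box, 240 mm (x) x 112 mm (y), 26 mm hose stub on its -x end. Origin: centre of its underside on the table; x points the way the cover slides off, z up. Deck 45 mm above the table, two runners to 50 mm carry the cover. Rear half: seat over the filter opening, under side rails. Front half: flat parking ledge with low side walls.
- rail_end (a point): Middle between the front ends of the two side rails, at their top, 64 mm above the table (x = -12 mm in the box frame). The rails run 100 mm back from here, overhang the cover's edges and leave 80 mm free between them. The cover must lie wholly ahead (+x) of this point.
- end_stop (a point): Middle of the inner face of the end stop at the far end of the ledge (x = 106 mm in the box frame), 56 mm above the table. The cover's front edge meets it after 118 mm of travel, which is 18 mm past clear of the rails; it passes over the pressed tab on the way.
- filter_cover: Loose grey flat cover, 100 mm (x) x 90 mm (y) x 8 mm, about 120 g, in the seat under the side rails. Origin: centre of its underside (seated: x = -62 mm, z = 50 mm in the box frame); axes as the box. On top a cross ridge, 56 mm wide (y), 16 mm high (to 74 mm above the table), rear face (-x) upright, front sloped. Slides with light friction, 1 to 2 N, once the tab is in.
- cover_ridge (a point): Middle of the upright rear face of the cover's ridge, 8 mm above the cover's top and 66 mm above the table; push here along the box's +x. The cover's flat top (58 mm above the table) reaches 32 mm behind it.
- snap_tab (a joint): Downward travel of the snap tab, m: 0 = standing up in front of the cover's front edge and blocking it (starts at 0 to 0.002), 0.017 = fully in, 1 mm above the deck. From 0.0125 on the cover is free. No spring: it stays where it is pressed; moving it takes about 4 to 6 N.
- tab_top (a point): On the flat top of the snap tab (a grey block, 40 mm along the box's x, 44 mm along y), 6 mm ahead (+x) of its middle; 16 mm ahead of the box's middle. 63 mm above the table when out, 46 mm when fully in. The cover's front edge is 28 mm behind this point (-x) at the start.
- tub_radish: Bystander, leave it: green-lidded food tub, 89x129x56 mm, beside the filter box; origin at the centre of its underside.
- garlic_a: Bystander, leave it: garlic bulb, 50 mm, beside the filter box; origin at the centre of its underside.
- tray_empty: Bystander, leave it: empty white food tray, 100x135x45 mm; origin at the centre of its underside.
- fish_sauce_tin: Bystander, leave it: tin, 57 mm wide, 72 mm tall; origin at the centre of its underside.
- spice_a: Bystander, leave it: spice jar, 46 mm wide, 106 mm tall; origin at the centre of its underside.
- chilli_jar: Bystander, leave it: jar, 59 mm wide, 86 mm tall; origin at the centre of its underside.
Not all that is in view belongs to the job. Several things have the shape of the filter_cover; the one meant has the colours described above.

How it is judged:
By the outcome, as a careful person would: the job done as asked, in the order asked, and still so for the second after the job is handed in, with the robot touching nothing.
It also fails if it takes over 35 s, if anything falls off the work surface, if the arm or the gripper's body presses on something with over 40 N, if the wrist force passes 120 N, or if a joint passes its speed limit or range.

### The arm

A 6-joint arm with a two-finger parallel gripper is mounted at the origin on a cart in front of the work surface, level with it; the furniture and walls round the work are solid. World frame = base frame: x ahead of the robot, y to its left, z up, the work surface at z = 0. Lengths are in m, angles in rad, forces in N, time in s.
With the tool pointing down it reaches from about 0.25 to 0.775 m from the base axis. Payload 8.9 kg.
Tool frame: the origin (TCP) lies on the centre line of the jaws, within the pads' length; the fingertips stand 11 mm ahead of it and the grasp point (between the pads) lies 8 mm behind it; z points along the fingers, x is the direction in which the jaws open and shut, and the axes are right-handed (so a half turn about z gives the same grasp; the last joint's range is limited). The gripper opens to 85 mm and grips with 20 to 120 N. Pads are 22 mm wide; open, the fingers measure 114 mm over their backs; the gripper's body (76 mm by 85 mm) begins 54 mm behind the grasp point. The pads swing forward as they close: fully open they stand 13 mm farther back than shut.
Start: joints at [-1.279, 0.291, -0.153, 1.127, 0, 1.431], TCP at [0.219, -0.477, 0.242] pointing down, gripper open.
Joint ranges: [-2.52, 2.52], [-0.91, 1.74], [-1.3, 1.37], [-1.96, 2.02], [-1.52, 1.47], [-3.14, 3.14]. Speed limits (rad/s): [2.22, 2.22, 2.79, 3.14, 3.14, 3.14].

### API

Orientations are given as a unit quaternion [w, x, y, z].
In Python, from plant import r, eyes gives the robot as it stands.
- The arm moves only by the shell command python3 -m pendant 'ROWS' [OPENING] [FORCE]. ROWS is JSON, a list of rows, each an object with "delta_pos": the shift along the tool's x, y, z in m, a list of three; "turn": the turn about the tool's z in degrees. In form: [{"delta_pos": [dx, dy, dz], "turn": turn}, ...]. A call has 1 to 12 rows; each row is the pose to reach, as a shift and turn from the pose commanded when the call began, along the tool's axes at that moment; what a row does not reach only later rows make up. A row lasts 1/10 s, in which the tool goes at most 50 mm and 8.59 degrees, less where a joint would pass 70% of its speed; a pose out of reach is approached as far as the arm can. A call with a gripper value outside its range is refused whole. OPENING is the closure in counts, from 0 (fully open) to 255 (shut), set as the call begins (- or left out, the last holds). The fingers move at their own pace and stop on an object; FORCE is the grip in N (left out, the last holds). Time passes only in rows, so rows that repeat a pose let the fingers close. It gives the time, the measured TCP pose, the force and the opening at its end, in the units of the state.
- r.read_state(): the state, without advancing time (a new reading comes with each control period).
- eyes.camera(name): name is "scene" or "top" or "wrist"; returns a dict with "frame" (480x640x3 uint8, red, green, blue), "fx", "fy", "cx", "cy" (pixels), "R" (3x3) and "t" (3): a world point X has camera coordinates R X + t; the wrist camera has in their place "hand_eye" (4x4, takes a point from camera to tool coordinates, whose origin is the TCP and whose axes are the tool frame's). Camera axes: x right, y down, z forward; pixel columns grow to the right and rows downward; lengths in m; the calibration is good to about 2 mm. A picture is of the moment at which its call begins: read the wrist's pose just before it. There is no depth.
- r.sign_off(): hands the job in, once; it reports no verdict.
The state is a dict: "time_s": time; "qpos": joint angles; "joint_velocities": joint speeds; "joint_torque": joint torques, N m; "ee_pos": TCP position; "ee_rot": TCP orientation; "wrist_force": force on the tool from outside, world axes, zero at the start; "torque": the same for the moment, N m; "grip_width": finger opening in m.
Only numpy, scipy, OpenCV 4.12 (cv2) and the standard library are available. Lean on these libraries where they do the work, as an engineer would, in place of code of your own. Each camera call takes 0.05 s, during which the arm holds its last target.

## Working session

There is one attempt and no reset: what is moved stays moved. The work goes in short steps, Python scripts to look and compute and a shell command to move; the robot and the scene stay as the last step left them, time stands still between calls to the robot, and variables do not carry over. Pictures are saved under pics/ and viewed, and the job is handed in when it is done.

```bash
ls; mkdir -p pics; python3 - <<'E'
from plant import r, eyes
import cv2,numpy as np,pickle
s=r.read_state()
for k in s: print(k,np.round(s[k],4))
d={}
for n in ["scene","top"]:
    c=eyes.camera(n); d[n]=c
    cv2.imwrite(f"pics/{n}0.png",c["frame"][:,:,::-1])
    print(n,c["fx"],c["fy"],c["cx"],c["cy"],np.round(c["R"],3).tolist(),np.round(c["t"],3))
pickle.dump(d,open("cams.pkl","wb"))
E
```

```text
pics
time_s 0.0
qpos [-1.2793  0.2913 -0.1541  1.1267  0.      1.4315]
joint_velocities [ 0.0003 -0.0007  0.0009  0.0003  0.0012 -0.    ]
joint_torque [ 2.00000e-03 -5.37141e+01  3.31377e+01  1.55000e-02 -2.00000e-04
 -0.00000e+00]
ee_pos [ 0.2191 -0.4766  0.2418]
ee_rot [-4.000e-04  8.419e-01 -5.396e-01 -5.000e-04]
wrist_force [ 0.9279 -0.0488  0.2751]
torque [-0.0371 -0.0288  0.0043]
grip_width 0.0855
scene 490.09129189490267 490.09129189490267 316.15441177230247 241.188210733477 [[-0.692, -0.722, -0.009], [-0.54, 0.526, -0.657], [0.479, -0.45, -0.753]] [0.337 0.359 0.99 ]
top 600.0397127957501 600.0397127957501 318.886396218034 236.36247495700906 [[-0.011, -1.0, 0.011], [-0.995, 0.009, -0.098], [0.098, -0.012, -0.995]] [-0.033  0.538  1.407]
```

View pics/scene0.png

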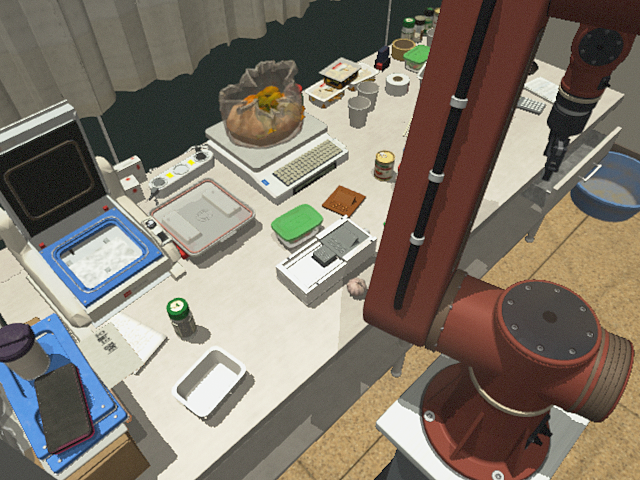

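View pics/top0.png

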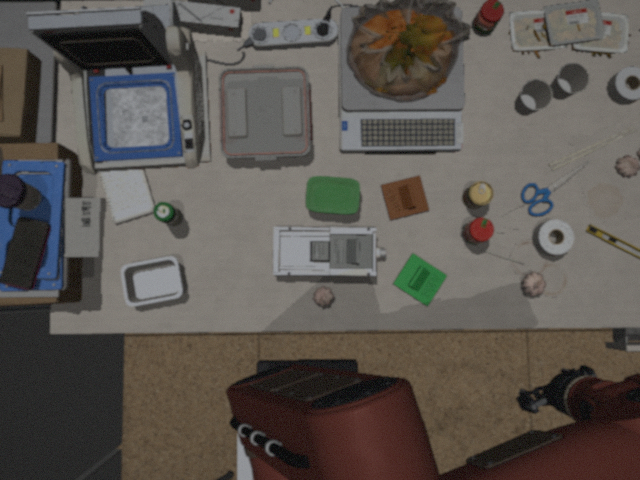

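Things with the cover's shape in the top view are the grey one in the white box (352,251), the brown one (405,198) and the green one (420,279). The grey one fits: it is seated in the white box, beside the hose stub at (382,254). I'll confirm in an enlarged crop.

```bash
python3 - <<'E'
import cv2,pickle
d=pickle.load(open("cams.pkl","rb"))
f=d["top"]["frame"][:,:,::-1]
cv2.imwrite("pics/crop_top.png",cv2.resize(f[215:290,260:400],None,fx=5.6,fy=5.6,interpolation=cv2.INTER_CUBIC))
f=d["scene"]["frame"][:,:,::-1]
cv2.imwrite("pics/crop_sc.png",cv2.resize(f[195:310,265:395],None,fx=5,fy=5,interpolation=cv2.INTER_CUBIC))
E
```

```text
(no output)
```

View pics/crop_top.png

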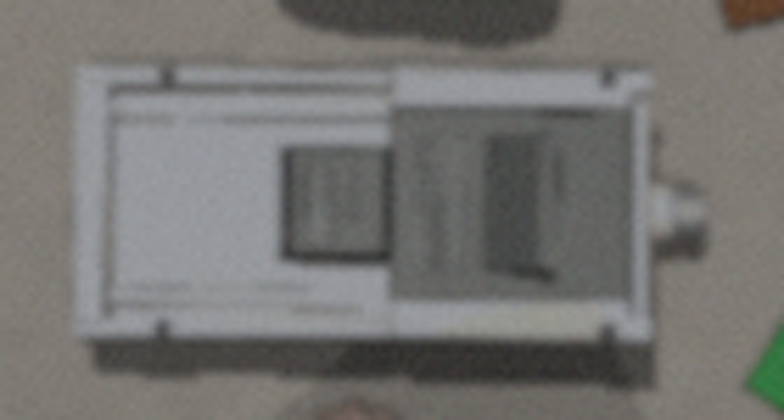

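View pics/crop_sc.png

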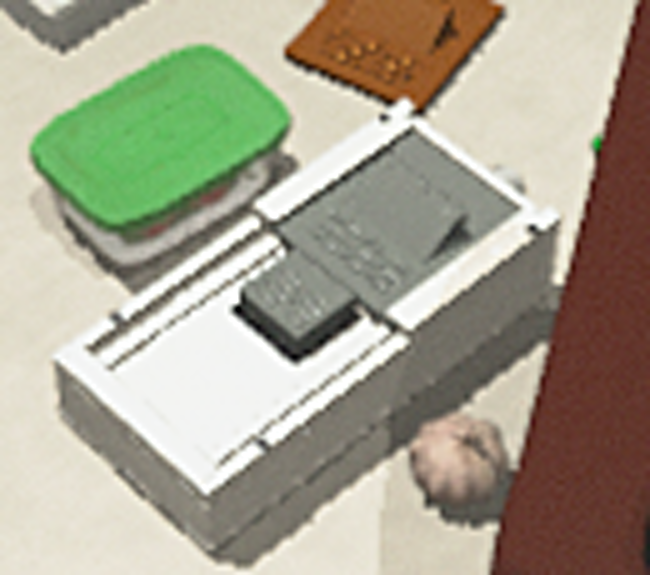

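The crop confirms it. The grey cover sits under the white rails, with the tab in front at crop (335,203) and the hose at the right, so box +x is about world +y. Next I'll fit the box pose.

```bash
cat > h.py <<'E'
import numpy as np,cv2,pickle
from scipy.optimize import least_squares
def proj(c,X):
    p=np.asarray(c["R"])@np.asarray(X)+np.asarray(c["t"]); return np.array([c["fx"]*p[0]/p[2]+c["cx"],c["fy"]*p[1]/p[2]+c["cy"]])
def box(p,b):
    x,y,a=p; return np.array([x+np.cos(a)*b[0]-np.sin(a)*b[1],y+np.sin(a)*b[0]+np.cos(a)*b[1],b[2]])
E
python3 - <<'E'
from h import *
d=pickle.load(open("cams.pkl","rb"))
k=5.6
T=[((392,107),(-.012,-.04,.064)),((392,300),(-.012,.04,.064)),((632,107),(-.112,-.04,.064)),((632,300),(-.112,.04,.064)),
((285,147),(.03,-.022,.063)),((285,258),(.03,.022,.063)),((388,147),(-.010,-.022,.063)),((392,68),(-.012,-.056,.064)),((392,335),(-.012,.056,.064)),((77,68),(.12,-.056,.056)),((77,335),(.12,.056,.056))]
S=[((403,322),(-.012,.056,.064)),((258,213),(-.012,-.056,.064)),((242,290),(.03,-.022,.063)),((300,345),(.03,.022,.063)),((210,492),(.12,.056,.056)),((57,358),(.12,-.056,.056))]
T=[(((u+.5)/k-.5+260,(v+.5)/k-.5+215),b) for (u,v),b in T]
S=[((u+.5)/5-.5+265,(v+.5)/5-.5+195) and (((u+.5)/5-.5+265,(v+.5)/5-.5+195),b) for (u,v),b in S]
for nm,L in (("top",[("top",T)]),("scene",[("scene",S)]),("both",[("top",T),("scene",S)])):
    f=lambda p:np.concatenate([proj(d[n],box(p,b))-np.array(q) for n,l in L for q,b in l])
    o=least_squares(f,[.5,0,1.57],loss="soft_l1")
    print(nm,np.round(o.x,4),"yaw",np.degrees(o.x[2]).round(2)); print(np.round(f(o.x).reshape(-1,2),1).tolist())
p=o.x
for n,b in dict(tab=(.016,0,.063),ridge=(-.062-0.0,0,.066),rail=(-.012,0,.064)).items(): print(n,box(p,b).round(4))
E
```

```text
top [ 0.5005 -0.0504  1.5558] yaw 89.14
[[-0.1, -0.2], [-0.1, -0.3], [-0.0, 0.0], [0.1, -0.1], [1.0, 0.3], [0.9, -0.6], [-0.2, 0.4], [-0.0, -0.1], [-0.2, 0.4], [-0.2, -0.0], [-0.8, 0.2]]
scene [ 0.4963 -0.0487  1.5524] yaw 88.94
[[2.1, 2.2], [-0.5, -1.4], [-0.5, -0.2], [0.3, -0.9], [0.0, 1.0], [-0.5, -0.2]]
both [ 0.4999 -0.0503  1.5603] yaw 89.4
[[-0.2, 0.0], [-0.1, -0.1], [-0.1, 0.1], [0.2, -0.1], [0.9, 0.6], [0.9, -0.3], [-0.3, 0.6], [-0.2, 0.2], [-0.1, 0.6], [-0.4, 0.5], [-0.7, 0.7], [1.6, 0.8], [-1.1, -2.4], [-1.0, -1.2], [-0.1, -2.1], [-0.1, -0.2], [-0.8, -1.1]]
tab [ 0.5    -0.0343  0.063 ]
ridge [ 0.4992 -0.1123  0.066 ]
rail [ 0.4998 -0.0623  0.064 ]
```

Both views agree within about 2–4 mm: box near (0.500, -0.050), yaw about 89.3°. I'll move above the tab, with tool x along world +x (the box's y) and fingers shut.

```bash
cat >> h.py <<'E'
from scipy.spatial.transform import Rotation as Ro
P=[0.4999,-0.0503,np.radians(89.25)]
def go(s,bxyz,head,P=P):
    """tool-frame delta and turn for TCP -> box point with tool-x heading (deg)"""
    w,x,y,z=s["ee_rot"]; R=Ro.from_quat([x,y,z,w]).as_matrix()
    h=np.degrees(np.arctan2(R[1,0],R[0,0]))
    d=R.T@(box(P,bxyz)-np.array(s["ee_pos"]))
    print("delta",d.round(4),"turn",round(-(head-h),2),"heading",h.round(2),"tilt",R[:,2].round(4))
E
python3 -c "
from h import *; from plant import r
go(r.read_state(),(.016,0,.18),-0.75)"
```

```text
delta [-0.2845 -0.44    0.0622] turn -64.57 heading -65.32 tilt [-3.0e-04  1.1e-03 -1.0e+00]
```

```bash
python3 -m pendant '[{"delta_pos":[-0.025,-0.038,0],"turn":-8},{"delta_pos":[-0.05,-0.077,0],"turn":-16},{"delta_pos":[-0.075,-0.116,0],"turn":-24},{"delta_pos":[-0.1,-0.155,0],"turn":-32},{"delta_pos":[-0.125,-0.194,0],"turn":-40},{"delta_pos":[-0.15,-0.233,0],"turn":-48},{"delta_pos":[-0.18,-0.28,0],"turn":-56},{"delta_pos":[-0.21,-0.325,0],"turn":-64.6},{"delta_pos":[-0.235,-0.364,0.02],"turn":-64.6},{"delta_pos":[-0.26,-0.402,0.04],"turn":-64.6},{"delta_pos":[-0.2845,-0.44,0.062],"turn":-64.6},{"delta_pos":[-0.2845,-0.44,0.062],"turn":-64.6}]' 255 40
python3 - <<'E'
from h import *; from plant import r,eyes
s=r.read_state()
c=eyes.camera("wrist"); cv2.imwrite("pics/w1.png",c["frame"][:,:,::-1])
pickle.dump((s,c),open("w1.pkl","wb"))
print(np.round(c["hand_eye"],4),c["fx"],c["cx"],c["cy"]); print(s["qpos"],s["grip_width"],s["wrist_force"]); go(s,(.016,0,.10),-.75)
E
```

```text
time_s: 1.3
ee_pos: [0.5005, -0.0309, 0.1779]
ee_rot: [-0.001, 1.0, -0.004, -0.001]
wrist_force: [0.1, -0.7, 0.1]
grip_width: -0.0
[[ 1.000e+00  1.400e-03 -0.000e+00  1.800e-03]
 [-1.300e-03  9.607e-01  2.776e-01 -6.960e-02]
 [ 4.000e-04 -2.776e-01  9.607e-01 -1.317e-01]
 [ 0.000e+00  0.000e+00  0.000e+00  1.000e+00]] 336.08203422620255 323.1230970023874 241.0725474935016
[-2.08273127e-01  2.96152678e-01 -3.23626638e-01  9.54003472e-01
  1.04621990e-03  1.37104663e+00] -2.057555953852083e-05 [ 0.10318088 -0.70968646  0.11268869]
delta [-0.0001  0.0035  0.0779] turn 0.26 heading -0.49 tilt [-0.0027  0.0016 -1.    ]
```

View pics/w1.png

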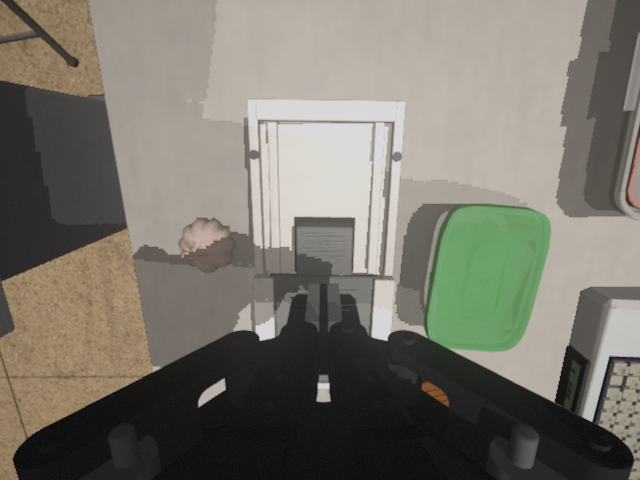

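The wrist view shows the box with the tab top at (295–354, 218–275) and rail ends at (253,277) and (395,277). The tub is to the right and the garlic to the left. I'll refit the pose from this view.

```bash
python3 - <<'E'
from h import *
s,c=pickle.load(open("w1.pkl","rb"))
w,x,y,z=s["ee_rot"]; T=np.eye(4); T[:3,:3]=Ro.from_quat([x,y,z,w]).as_matrix(); T[:3,3]=s["ee_pos"]
M=np.linalg.inv(T@np.array(c["hand_eye"])); c["R"]=M[:3,:3]; c["t"]=M[:3,3]
cv2.imwrite("pics/w1c.png",cv2.resize(c["frame"][90:300,235:415,::-1],None,fx=2.8,fy=2.8,interpolation=cv2.INTER_CUBIC))
L=[((249,101),(.12,-.056,.056)),((404,101),(.12,.056,.056)),((295,218),(.03,-.022,.063)),((354,218),(.03,.022,.063)),((253,277),(-.012,-.056,.064)),((395,277),(-.012,.056,.064))]
# image left = world -x?  box +y = world -x = left
L=[(q,(b[0],-b[1],b[2])) for q,b in L]
f=lambda p:np.concatenate([proj(c,box(p,b))-np.array(q) for q,b in L])
o=least_squares(f,[.5,-.05,1.56],loss="soft_l1"); print(o.x.round(4),np.degrees(o.x[2]),f(o.x).reshape(-1,2).round(1).tolist())
E
```

```text
[ 0.5027 -0.0497  1.5592] 89.33668281436599 [[-3.9, -4.1], [1.2, -3.4], [0.2, 6.7], [-0.3, 7.0], [-0.2, -0.1], [0.5, 0.7]]
```

View pics/w1c.png

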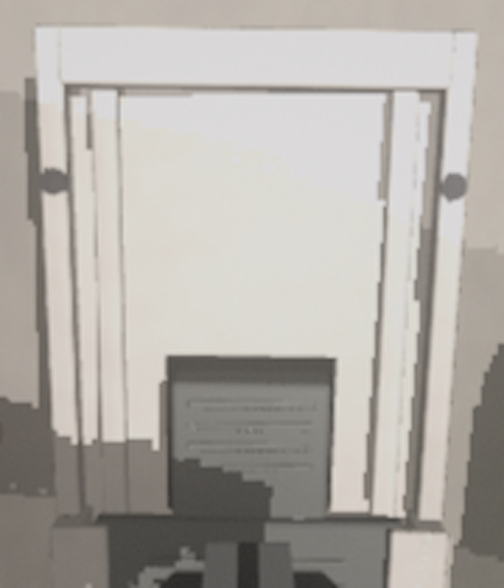

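With the tab's true top front edge at row 227, the fit is consistent: box at about (0.501, -0.050), yaw 89.3°. I'll descend to just above the tab.

```bash
sed -i 's/^P=.*/P=[0.501,-0.0503,np.radians(89.3)]/' h.py
python3 -m pendant '[{"delta_pos":[0,0,0.03],"turn":0},{"delta_pos":[0,0,0.06],"turn":0},{"delta_pos":[0,0,0.08],"turn":0},{"delta_pos":[0,0,0.09],"turn":0},{"delta_pos":[0,0,0.09],"turn":0}]'
python3 - <<'E'
from h import *; from plant import r
s=r.read_state(); print(s["ee_pos"]); go(s,(.016,0,.075),-.7)
E
```

```text
time_s: 1.85
ee_pos: [0.4993, -0.0355, 0.0898]
ee_rot: [-0.0, 1.0, -0.007, -0.001]
wrist_force: [-1.1, -0.4, 0.8]
grip_width: 0.0003
[ 0.49933009 -0.03546083  0.08975175]
delta [ 0.0019 -0.0012  0.0147] turn -0.07 heading -0.77 tilt [-1.8e-03  2.0e-04 -1.0e+00]
```

```bash

python3 -m pendant '[{"delta_pos":[0.001,-0.001,0.008],"turn":0},{"delta_pos":[0.001,-0.001,0.014],"turn":0},{"delta_pos":[0.001,-0.001,0.018],"turn":0},{"delta_pos":[0.001,-0.001,0.022],"turn":0},{"delta_pos":[0.001,-0.001,0.022],"turn":0}]'
python3 -m pendant '[{"delta_pos":[0,0,0.003],"turn":0},{"delta_pos":[0,0,0.006],"turn":0},{"delta_pos":[0,0,0.008],"turn":0},{"delta_pos":[0,0,0.008],"turn":0}]'
```

```text
time_s: 2.35
ee_pos: [0.5013, -0.0338, 0.0681]
ee_rot: [-0.0, 1.0, -0.006, 0.0]
wrist_force: [-0.5, -1.2, 0.5]
grip_width: 0.0002
time_s: 2.75
ee_pos: [0.5012, -0.0337, 0.06]
ee_rot: [-0.0, 1.0, -0.006, -0.0]
wrist_force: [0.4, -0.7, -0.9]
grip_width: -0.0005
```

```bash
python3 - <<'E'
from plant import r,eyes; import cv2
c=eyes.camera("wrist"); cv2.imwrite("pics/w2.png",c["frame"][:,:,::-1])
c=eyes.camera("scene"); cv2.imwrite("pics/s2.png",cv2.resize(c["frame"][195:310,265:395,::-1],None,fx=5,fy=5,interpolation=cv2.INTER_CUBIC)); print(r.read_state()["wrist_force"])
E
```

```text
[-0.46100877  0.68202993 -0.21400049]
```

View pics/w2.png

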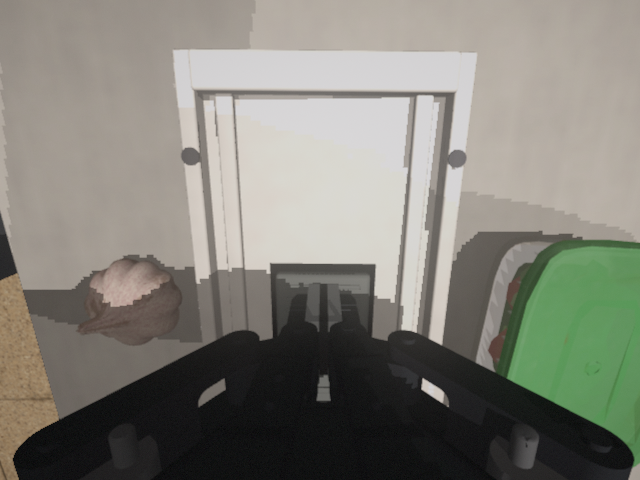

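View pics/s2.png

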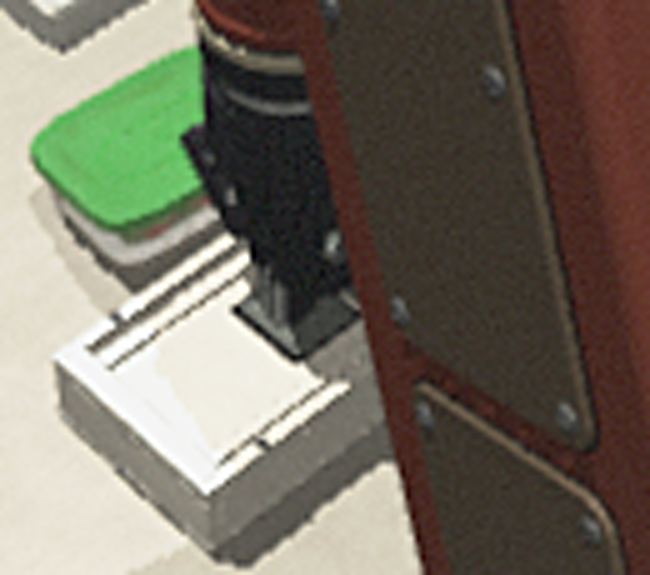

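The scene crop shows the tab nearly flush under the fingertips at crop (295,325). I'll press on in 1 mm steps until it bottoms.

```bash

python3 -m pendant '[{"delta_pos":[0,0,0.001],"turn":0},{"delta_pos":[0,0,0.002],"turn":0}]'
python3 -m pendant '[{"delta_pos":[0,0,0.001],"turn":0},{"delta_pos":[0,0,0.001],"turn":0}]'
python3 -m pendant '[{"delta_pos":[0,0,0.001],"turn":0},{"delta_pos":[0,0,0.001],"turn":0}]'
```

```text
time_s: 3.05
ee_pos: [0.5011, -0.0337, 0.0583]
ee_rot: [-0.0, 1.0, -0.006, -0.0]
wrist_force: [-2.3, -0.5, 4.0]
grip_width: -0.0003
time_s: 3.25
ee_pos: [0.5011, -0.0337, 0.0572]
ee_rot: [-0.0, 1.0, -0.006, -0.0]
wrist_force: [-1.0, -0.3, 1.7]
grip_width: 0.0003
time_s: 3.45
ee_pos: [0.5011, -0.0337, 0.0569]
ee_rot: [0.0, 1.0, -0.006, 0.0]
wrist_force: [-5.1, 0.5, 14.7]
grip_width: 0.0002
```

```bash

python3 -m pendant '[{"delta_pos":[0,0,0.001],"turn":0},{"delta_pos":[0,0,0.001],"turn":0}]'
python3 -m pendant '[{"delta_pos":[0,0,-0.02],"turn":0},{"delta_pos":[0,0,-0.05],"turn":0},{"delta_pos":[0,0,-0.05],"turn":0}]'
python3 - <<'E'
from h import *; from plant import r,eyes
c=eyes.camera("wrist"); cv2.imwrite("pics/w3.png",c["frame"][:,:,::-1])
s=r.read_state(); go(s,(-.096,0,.107),-.7)
E
```

```text
time_s: 3.65
ee_pos: [0.5012, -0.0338, 0.0568]
ee_rot: [0.0, 1.0, -0.006, 0.0]
wrist_force: [-9.1, 1.4, 27.1]
grip_width: 0.0001
time_s: 3.95
ee_pos: [0.5036, -0.0343, 0.1083]
ee_rot: [0.001, 1.0, -0.006, 0.003]
wrist_force: [0.4, -0.0, 0.2]
grip_width: 0.0001
delta [-0.0015  0.1122 -0.0002] turn -0.01 heading -0.71 tilt [ 3.6e-03 -8.0e-04 -1.0e+00]
```

View pics/w3.png

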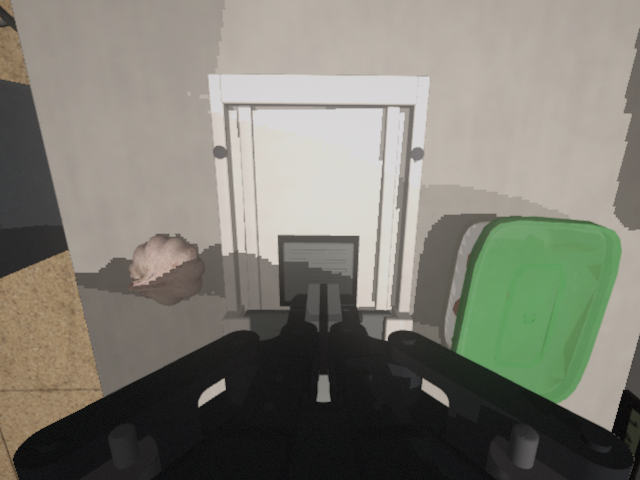

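The tab stays in: wrist view (279–358, 237–308), flush. Now I'll move behind the ridge.

```bash

python3 -m pendant '[{"delta_pos":[0,0.03,-0.005],"turn":0},{"delta_pos":[0,0.07,-0.005],"turn":0},{"delta_pos":[0,0.1,-0.005],"turn":0},{"delta_pos":[0,0.112,-0.005],"turn":0},{"delta_pos":[0,0.112,-0.005],"turn":0},{"delta_pos":[0,0.112,-0.005],"turn":0}]'
python3 - <<'E'
from h import *; from plant import r,eyes
s=r.read_state();c=eyes.camera("wrist"); cv2.imwrite("pics/w4.png",c["frame"][:,:,::-1])
go(s,(-.097,0,.073),-.7)
w,x,y,z=s["ee_rot"]; T=np.eye(4); T[:3,:3]=Ro.from_quat([x,y,z,w]).as_matrix(); T[:3,3]=s["ee_pos"]
M=np.linalg.inv(T@np.array(c["hand_eye"])); c["R"]=M[:3,:3]; c["t"]=M[:3,3]
for b in [(-.012,.04,.064),(-.012,-.04,.064),(-.08,.028,.074),(-.08,-.028,.074)]: print(b,proj(c,box(P,b)).round(0))
e=np.array(s["ee_pos"])
E
```

```text
time_s: 4.6
ee_pos: [0.4993, -0.1449, 0.1096]
ee_rot: [-0.001, 1.0, -0.006, -0.001]
wrist_force: [-0.3, 0.9, -0.4]
grip_width: -0.0004
delta [0.0006 0.0024 0.0366] turn -0.03 heading -0.73 tilt [-0.0011  0.001  -1.    ]
(-0.012, 0.04, 0.064) [240. 117.]
(-0.012, -0.04, 0.064) [401. 117.]
(-0.08, 0.028, 0.074) [267. 253.]
(-0.08, -0.028, 0.074) [374. 253.]
```

View pics/w4.png

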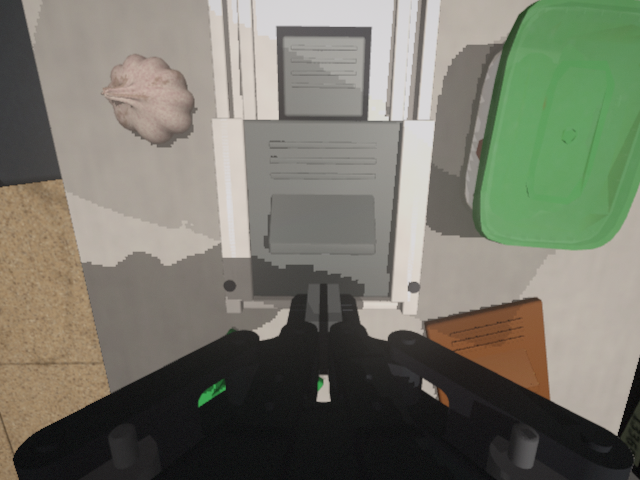

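The ridge's rear top edge shows at row 253, as predicted, and the rail ends at row 119 (117 predicted). I'll descend behind the ridge with the tip about 4 mm above the cover.

```bash

python3 -m pendant '[{"delta_pos":[0.001,0.0025,0.012],"turn":0},{"delta_pos":[0.001,0.0025,0.024],"turn":0},{"delta_pos":[0.001,0.0025,0.032],"turn":0},{"delta_pos":[0.001,0.0025,0.036],"turn":0},{"delta_pos":[0.001,0.0025,0.036],"turn":0}]'
python3 -m pendant '[{"delta_pos":[0,-0.003,0],"turn":0},{"delta_pos":[0,-0.006,0],"turn":0},{"delta_pos":[0,-0.010,0],"turn":0},{"delta_pos":[0,-0.015,0],"turn":0},{"delta_pos":[0,-0.02,0],"turn":0},{"delta_pos":[0,-0.025,0],"turn":0}]'
```

```text
time_s: 5.15
ee_pos: [0.5003, -0.1479, 0.0734]
ee_rot: [-0.0, 1.0, -0.006, -0.001]
wrist_force: [1.3, 1.3, 0.2]
grip_width: 0.0001
time_s: 5.75
ee_pos: [0.5014, -0.1232, 0.0746]
ee_rot: [0.0, 1.0, -0.006, 0.0]
wrist_force: [-0.3, -2.8, 1.6]
grip_width: -0.0005
```

```bash
python3 - <<'E'
from h import *; from plant import r,eyes
s=r.read_state();c=eyes.camera("wrist"); cv2.imwrite("pics/w5.png",c["frame"][:,:,::-1])
print(s["ee_pos"],s["wrist_force"]); go(s,(.109-.080-.011,0,.0735),-.7)
E
```

```text
[ 0.50144732 -0.12315999  0.07462596] [-0.33206441 -2.77205196  1.59157479]
delta [-0.0014 -0.0908  0.0011] turn -0.02 heading -0.72 tilt [ 7.e-04 -8.e-04 -1.e+00]
```

View pics/w5.png

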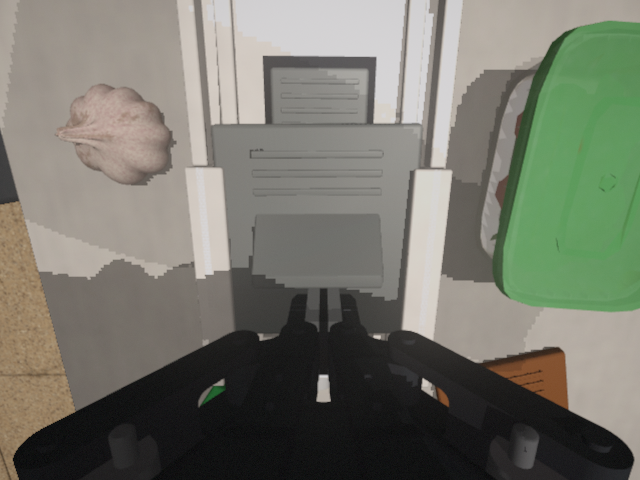

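The cover slides straight: its front edge is at row 125, over the tab and ahead of the rail ends at row 167. I'll keep pushing.

```bash

python3 -m pendant '[{"delta_pos":[0,-0.006,0],"turn":0},{"delta_pos":[0,-0.012,0],"turn":0},{"delta_pos":[0,-0.018,0],"turn":0},{"delta_pos":[0,-0.024,0],"turn":0},{"delta_pos":[0,-0.03,0],"turn":0},{"delta_pos":[0,-0.036,0],"turn":0},{"delta_pos":[0,-0.042,0],"turn":0},{"delta_pos":[0,-0.048,0],"turn":0},{"delta_pos":[0,-0.054,0],"turn":0},{"delta_pos":[0,-0.06,0],"turn":0},{"delta_pos":[0,-0.066,0],"turn":0},{"delta_pos":[0,-0.07,0],"turn":0}]'
python3 - <<'E'
from h import *; from plant import r,eyes
s=r.read_state();c=eyes.camera("wrist"); cv2.imwrite("pics/w6.png",c["frame"][:,:,::-1])
print(s["ee_pos"],s["wrist_force"]); go(s,(.109-.080-.011,0,.0735),-.7)
E
```

```text
time_s: 7.0
ee_pos: [0.5019, -0.0527, 0.0742]
ee_rot: [-0.0, 1.0, -0.006, -0.0]
wrist_force: [-0.2, -0.8, 2.8]
grip_width: 0.0
[ 0.50187746 -0.05265458  0.0742435 ] [-0.19109798 -0.84581563  2.82077833]
delta [-0.0009 -0.0203  0.0007] turn 0.0 heading -0.7 tilt [-2.e-04  2.e-04 -1.e+00]
```

View pics/w6.png

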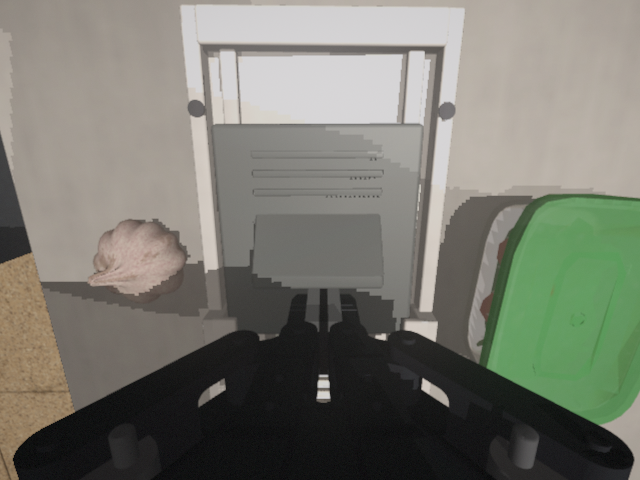

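The cover is nearly out: its rear edge is at about row 333 and the rail ends at row 318. About 20 mm remains, which I'll push slowly.

```bash

python3 -m pendant '[{"delta_pos":[0,-0.004,0],"turn":0},{"delta_pos":[0,-0.008,0],"turn":0},{"delta_pos":[0,-0.012,0],"turn":0},{"delta_pos":[0,-0.015,0],"turn":0},{"delta_pos":[0,-0.018,0],"turn":0},{"delta_pos":[0,-0.02,0],"turn":0},{"delta_pos":[0,-0.0215,0],"turn":0},{"delta_pos":[0,-0.0215,0],"turn":0}]'
python3 -m pendant '[{"delta_pos":[0,0.004,0],"turn":0},{"delta_pos":[0,0.008,0],"turn":0},{"delta_pos":[0,0.008,-0.02],"turn":0},{"delta_pos":[0,0.01,-0.06],"turn":0},{"delta_pos":[0,0.04,-0.1],"turn":0},{"delta_pos":[0,0.08,-0.11],"turn":0},{"delta_pos":[0,0.08,-0.11],"turn":0},{"delta_pos":[0,0.08,-0.11],"turn":0}]'
python3 - <<'E'
from h import *; from plant import r,eyes
s=r.read_state();c=eyes.camera("wrist"); cv2.imwrite("pics/w7.png",c["frame"][:,:,::-1])
pickle.dump((s,c),open("w7.pkl","wb"))
w,x,y,z=s["ee_rot"]; T=np.eye(4); T[:3,:3]=Ro.from_quat([x,y,z,w]).as_matrix(); T[:3,3]=s["ee_pos"]
M=np.linalg.inv(T@np.array(c["hand_eye"])); c["R"]=M[:3,:3]; c["t"]=M[:3,3]
for b in [(-.012,.04,.064),(-.012,-.04,.064),(-.002,.045,.058),(-.002,-.045,.058),(.098,.045,.058),(.098,-.045,.058)]: print(b,proj(c,box(P,b)).round(0))
E
```

```text
time_s: 7.85
ee_pos: [0.5022, -0.0315, 0.0742]
ee_rot: [-0.0, 1.0, -0.006, -0.0]
wrist_force: [0.8, -0.3, 0.4]
grip_width: 0.0003
time_s: 8.65
ee_pos: [0.5011, -0.1128, 0.1844]
ee_rot: [-0.0, 1.0, -0.007, 0.0]
wrist_force: [0.7, -0.2, -0.5]
grip_width: 0.0003
(-0.012, 0.04, 0.064) [265. 171.]
(-0.012, -0.04, 0.064) [374. 171.]
(-0.002, 0.045, 0.058) [259. 157.]
(-0.002, -0.045, 0.058) [380. 157.]
(0.098, 0.045, 0.058) [251.   1.]
(0.098, -0.045, 0.058) [387.   1.]
```

View pics/w7.png

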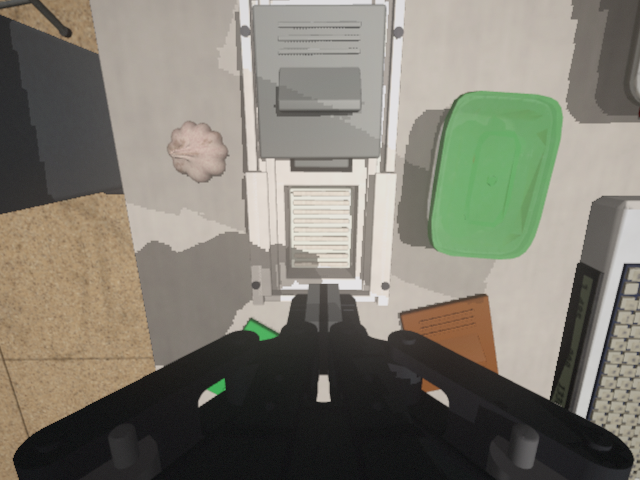

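The cover's rear edge is at row 158, ahead of the rail ends at row 172. That leaves about 9 mm of clearance, and the filter is exposed. One last check from the fixed cameras.

```bash
python3 - <<'E'
from h import *; from plant import r,eyes
d=pickle.load(open("cams.pkl","rb"))
a=eyes.camera("top")["frame"]; b=eyes.camera("scene")["frame"]
k=lambda f,y0,y1,x0,x1,s:cv2.resize(f[y0:y1,x0:x1,::-1],None,fx=s,fy=s,interpolation=cv2.INTER_CUBIC)
A=k(a,160,320,110,510,2); B=k(b,195,310,265,395,2)
O=np.zeros((320+230,800,3),np.uint8);O[:320]=A;O[320:,:260]=B
O[320:,270:530]=k(d["scene"]["frame"],195,310,265,395,2); cv2.imwrite("pics/fin.png",O)
E
```

```text
(no output)
```

View pics/fin.png

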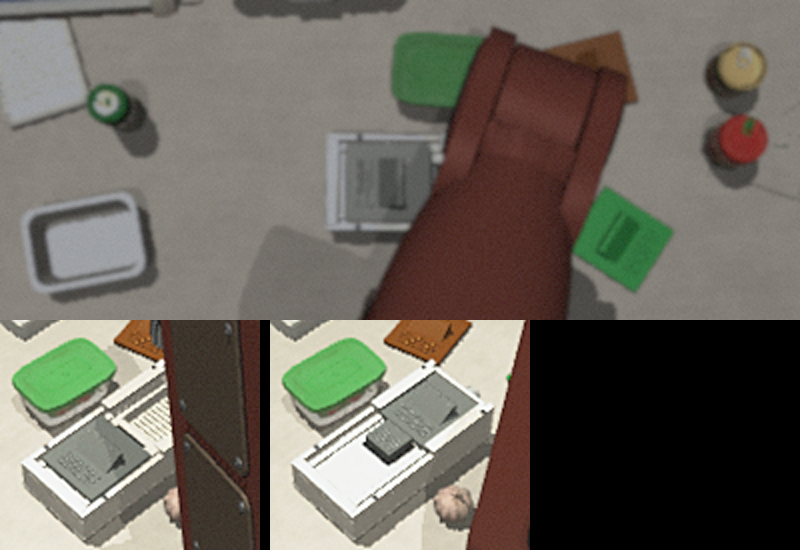

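The cover lies flat on the ledge at (390,182), short of the end stop, and the bystanders in view have not moved. Handing in.

```bash
python3 -c "
from plant import r
print(r.read_state()['time_s']); print(r.sign_off())"
```

```text
8.8
the job is handed in; nothing more can be done
None
```

The filter box is open and the job was handed in at 8.8 s. With the fingers shut, I pressed the snap tab until it bottomed at the specified 46 mm. The press reached 27 N at the wrist, and the tab stayed in. I then pushed the grey cover by its ridge about 110 mm along the box's +x.

- **Cover:** the last wrist picture shows its rear edge about 9 mm ahead of the rail ends, with the filter exposed. The scene picture shows it lying flat, short of the end stop.
- **Surroundings:** the gripper was about 11 cm above the box and touching nothing. The bystanders I could see had not moved. In the final top view the arm hid the garlic and part of the tub, but both looked in place in the wrist and scene views.
- **Disagreement:** the first box position fits from the two fixed cameras differed by about 4 mm. The wrist camera view settled it, and the contact heights matched.

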